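# Evening tub check at the takeaway counter

## Robot

A 7-joint arm with a two-finger parallel gripper is mounted at the origin on the work surface. World frame = base frame: x ahead of the robot, y to its left, z up, the work surface at z = 0. Lengths are in m, angles in rad, forces in N, time in s.
With the tool pointing down it reaches from about 0.425 to 0.825 m from the base axis. Payload 3.6 kg.
Tool frame: the origin (TCP) lies midway between the tips of the shut fingers; the grasp point (between the pads) lies 19 mm behind it; z points along the fingers, y is the line along which they close (so a half turn about z gives the same grasp; the last joint's range is limited). The gripper opens to 85 mm and grips with 20 to 120 N. Pads are 22 mm wide; open, the fingers measure 114 mm over their backs; the gripper's body (76 mm by 85 mm) begins 54 mm behind the grasp point. The pads swing forward as they close: fully open they stand 13 mm farther back than shut.
Start: joints at [-0.026, 0.615, -0.013, 1.423, 0.008, 1.103, -0.04], TCP at [0.65, 0, 0.231] pointing down, gripper open.
Joint ranges: [-3.12, 3.12], [-0.3, 2.06], [-1.34, 1.32], [0.26, 2.42], [-1.36, 4.5], [0.01, 1.98], [-2.84, 2.84]. Speed limits (rad/s): [2.79, 2.79, 3.14, 3.14, 3.14, 3.14, 3.14].

## Interface

Orientations are given as a unit quaternion [w, x, y, z].
In Python, from rig import * gives the robot as it stands.
- The arm moves only by the tool move_arm, never from a script. Its argument "increments" is a list that holds one entry, the list of rows, each a list of 4 numbers: the shift along the tool's x, y, z in mm, then the turn about the tool's z in rad. A call has exactly 8 rows; each row is the pose to reach, as a shift and turn from the pose commanded when the call began, along the tool's axes at that moment; what a row does not reach only later rows make up. A row lasts 1/10 s, in which the tool goes at most 50 mm and 8.59 degrees, less where a joint would pass 70% of its speed; a pose out of reach is approached as far as the arm can. A call with a gripper value outside its range is refused whole. "gripper" is the closure, from 0 (fully open) to 1 (shut), set as the call begins (left out, the last holds). The fingers move at their own pace and stop on an object; "force" is the grip in N (left out, the last holds). Time passes only in rows, so rows that repeat a pose let the fingers close, or fill a call up. It gives the time, the measured TCP pose, the force, the opening and the grip force at its end, in the units of the state.
- observe(): the state, without advancing time (a new reading comes with each control period).
- read_camera(name): name is "scene" or "side" or "wrist"; returns a dict with "pixels" (400x640x3 uint8, red, green, blue), "fx", "fy", "cx", "cy" (pixels), "extrinsics" (4x4, takes a point from camera to world coordinates). Camera axes: x right, y up, looking along -z (the intrinsics and any distortion apply to the point x, -y, -z); pixel columns grow to the right and rows downward; lengths in m; the calibration is good to about 2 mm. The wrist camera is an equidistant fisheye: a pixel r from the principal point sees the ray r / f radians off the axis. A picture is of the moment at which its call begins. There is no depth.
- hand_in(): hands the job in; it is judged then, once.
The state is a dict: "clock": time; "joints": joint angles; "dq": joint speeds; "effort": joint torques, N m; "ee_pos": TCP position; "tool_rot": TCP orientation; "contact_force": force on the tool from outside, world axes, zero at the start; "moment": the same for the moment, N m; "grip_width": opening from 0.0 (shut) to 1.0 (fully open); "grasp_force": force on a finger pad.
Only numpy, scipy, OpenCV 4.12 (cv2) and the standard library are available. Lean on these libraries where they do the work, as an engineer would, in place of code of your own. Each camera call takes 0.05 s, during which the arm holds its last target. There are 200 camera calls.

## Task

Start the evening check: first take the blue leaf of the ring binder by its tab and turn it right over the rings until it lies flat on the other side, colour key up. Then put every yoghurt tub with a green tag upright into a nest of its own in the green tray and every tub with a red tag upright into a nest of its own in the red crate; when all green ones are in, slide the tray along its lane under the glass shelf until it is fully home against the stop. Leave the leaf turned, and leave the bottles, shaker and stack of lids where they are.

Things in the scene. Friction and masses are not known exactly. Their poses are not given: they have to be found in the camera images.
- binder: open black ring binder, fixed, cover 190 x 234 mm; origin on the table under the middle of the ring line; x runs along the rings, z up; the leaf starts on its -y side and must end on its +y side. Page stacks are 26 mm high; the cover ends 117 mm and the pages 110 mm from the ring line
- leaf (a joint): angle of the stiff blue leaf about the ring line (30 mm above the table, along the binder's x): 0 = flat on the -y pages, pi/2 upright, pi = flat on the +y pages with its other face (green and red colour key) up; starts 0 to 0.3. Tight rings: friction of 0.06 N m holds it at any angle. 60 g, 4 mm thick, 170 mm along the rings, reaches 110 mm from the ring line
- leaf_tab (a point): centre of the graspable part of the leaf's yellow tab, 138 mm out from the ring line; tab 30 mm wide along the rings, 5 mm thick, sticking out from 110 to 151 mm, past the edge of the binder, so that fingers can straddle it; when flat it is 30 mm above the table
- runway: fixed steel lane; origin on the table, x along the lane away from the robot. Slippery floor 4 mm high; rails 18 mm high, 46 to 54 mm either side of the middle. Glass shelf 170 mm wide at x = 185 to 365 mm on slim posts, underside 124 mm, top 132 mm above the table; tubs on it to 0.25 m high. A rubber stop blocks the tray with its middle nest at x = 175 mm; it starts at 0 to 25 mm
- tray_handle (a point): point to grip on the tray's black upright handle: handle 18 mm (along the lane) x 24 mm (across), top at 76 mm above the table; this point is 59 mm above the table and 125 mm towards the robot from the middle nest. Axes as the tray's: x along the lane, away from the robot. The empty tray weighs about 0.25 kg
- crate: fixed red reject crate, 232 (x) x 80 (y) mm, same nests as the green tray, standing on the table; origin at the centre of its underside, x along its row of nests
- tray_nest1 (a point): centre of the floor of a nest of the green serving tray, loose in the lane (232 mm along x, 80 mm across, 6 mm play each side; on the 4 mm lane floor), the one nearest the robot; inside 72 x 72 mm, walls 4 mm thick, rising 15 mm above this point, which is 5 mm above the underside; nests lie 76 mm apart along x
- tray_nest2 (a point): centre of the floor of a nest of the green serving tray, loose in the lane (232 mm along x, 80 mm across, 6 mm play each side; on the 4 mm lane floor), the one in the middle; inside 72 x 72 mm, walls 4 mm thick, rising 15 mm above this point, which is 5 mm above the underside; nests lie 76 mm apart along x
- tray_nest3 (a point): centre of the floor of a nest of the green serving tray, loose in the lane (232 mm along x, 80 mm across, 6 mm play each side; on the 4 mm lane floor), the one farthest from the robot; inside 72 x 72 mm, walls 4 mm thick, rising 15 mm above this point, which is 5 mm above the underside; nests lie 76 mm apart along x
- crate_nest1 (a point): centre of the floor of a nest of the red reject crate, the one nearest the robot; inside 72 x 72 mm, walls 4 mm thick, rising 15 mm above this point, which is 5 mm above the underside; nests lie 76 mm apart along x
- crate_nest2 (a point): centre of the floor of a nest of the red reject crate, the one in the middle; inside 72 x 72 mm, walls 4 mm thick, rising 15 mm above this point, which is 5 mm above the underside; nests lie 76 mm apart along x
- crate_nest3 (a point): centre of the floor of a nest of the red reject crate, the one farthest from the robot; inside 72 x 72 mm, walls 4 mm thick, rising 15 mm above this point, which is 5 mm above the underside; nests lie 76 mm apart along x
- good1_mid (a point): centre, half-way up, of a white and teal yoghurt tub with a green square tag on its lid; 60 mm diameter, 58 mm tall, about 0.15 kg; z up; stands on the table; may be absent (None)
- bad1_mid (a point): centre, half-way up, of a white and teal yoghurt tub with a red square tag on its lid; 60 mm diameter, 58 mm tall, about 0.15 kg; z up; stands on the table; may be absent (None)
- good2_mid (a point): centre, half-way up, of a white and teal yoghurt tub with a green square tag on its lid; 60 mm diameter, 58 mm tall, about 0.15 kg; z up; stands on the table; may be absent (None)
- bad2_mid (a point): centre, half-way up, of a white and teal yoghurt tub with a red square tag on its lid; 60 mm diameter, 58 mm tall, about 0.15 kg; z up; stands on the table; may be absent (None)
- good3_mid (a point): centre, half-way up, of a white and teal yoghurt tub with a green square tag on its lid; 60 mm diameter, 58 mm tall, about 0.15 kg; z up; stands on the table; may be absent (None)
- bad3_mid (a point): centre, half-way up, of a white and teal yoghurt tub with a red square tag on its lid; 60 mm diameter, 58 mm tall, about 0.15 kg; z up; stands on the table; may be absent (None)
- sauce: clear glass sauce bottle with red cap, 56 mm diameter, 160 mm tall; bystander; origin at the centre of its underside
- vinegar: amber bottle with red cap, 52 mm diameter, 150 mm tall; bystander; origin at the centre of its underside
- shaker: small glass shaker with steel cap, 44 mm diameter, 85 mm tall; bystander; origin at the centre of its underside
- lids: stack of white spare lids, 80 mm diameter, 30 mm tall; bystander; origin at the centre of its underside
Not all that is in view belongs to the job. Leave any orange look-alike of the part that bears bad3_mid alone.

How it is judged:
On the way, in this order (a step that is already met when the one before it is completed fails the run):
1. the leaf is turned over, flat on the other side (value of joint leaf above 3 rad), for 0.2 s.
2. every green-tagged tub stands in a nest of the green tray (x of good1_mid in the frame of tray_nest2 between -0.09 and 0.09 m and y of good1_mid in the frame of tray_nest2 between -0.014 and 0.014 m and z of good1_mid in the frame of tray_nest2 between 0.022 and 0.036 m and angle between each of good1_mid, good2_mid, good3_mid's own z axis and vertical below 0.12 rad and x of good2_mid in the frame of tray_nest2 between -0.09 and 0.09 m and y of good2_mid in the frame of tray_nest2 between -0.014 and 0.014 m and z of good2_mid in the frame of tray_nest2 between 0.022 and 0.036 m and x of good3_mid in the frame of tray_nest2 between -0.09 and 0.09 m and y of good3_mid in the frame of tray_nest2 between -0.014 and 0.014 m and z of good3_mid in the frame of tray_nest2 between 0.022 and 0.036 m), for 0.2 s.
3. the tray is home against the stop under the shelf (x of tray_nest2 in the frame of runway above 0.163 m), for 0.2 s.
At the end, for the whole second after the job is handed in: The leaf lies turned within 8 degrees of flat (joint above 3.0 rad); every green-tagged tub stands in a nest of the tray and every red-tagged tub in a nest of the crate (seated on the nest floor within 7 mm, tilted under 7 degrees); the tray is within 12 mm of the stop (all of step 2 and value of joint leaf above 3 rad and x of tray_nest2 in the frame of runway above 0.163 m and x of bad1_mid in the frame of crate_nest2 between -0.09 and 0.09 m and y of bad1_mid in the frame of crate_nest2 between -0.014 and 0.014 m and z of bad1_mid in the frame of crate_nest2 between 0.022 and 0.036 m and angle between each of bad1_mid, bad2_mid, bad3_mid's own z axis and vertical below 0.12 rad and x of bad2_mid in the frame of crate_nest2 between -0.09 and 0.09 m and y of bad2_mid in the frame of crate_nest2 between -0.014 and 0.014 m and z of bad2_mid in the frame of crate_nest2 between 0.022 and 0.036 m and x of bad3_mid in the frame of crate_nest2 between -0.09 and 0.09 m and y of bad3_mid in the frame of crate_nest2 between -0.014 and 0.014 m and z of bad3_mid in the frame of crate_nest2 between 0.022 and 0.036 m); the robot touches nothing.
It fails at once if the sauce is moved by more than 40 mm or tipped over (distance of sauce from where it was at the start of the episode above 0.04 m or angle between sauce's own z axis and vertical above 0.5 rad).
It fails at once if the vinegar is moved by more than 40 mm or tipped over (distance of vinegar from where it was at the start of the episode above 0.04 m or angle between vinegar's own z axis and vertical above 0.5 rad).
It fails at once if the shaker is moved by more than 40 mm or tipped over (distance of shaker from where it was at the start of the episode above 0.04 m or angle between shaker's own z axis and vertical above 0.5 rad).
It fails at once if the lids is moved by more than 40 mm or tipped over (distance of lids from where it was at the start of the episode above 0.04 m or angle between lids's own z axis and vertical above 0.5 rad).
Of good1, bad1, good2, bad2, good3, bad3 only 4 to 6 are there at a start; the rules pass over those that are not, and their reading is None.
At some moment in a run one of good1, bad1, good2, bad2, good3, bad3 may be knocked a few centimetres aside while the robot is not near it.
It also fails if it takes over 210 s, if anything falls off the work surface, if the arm or the gripper's body presses on something with over 40 N, if the wrist force passes 120 N, or if a joint passes its speed limit or range.

## Working session

There is one attempt and no reset: what is moved stays moved. The work goes in short steps, Python scripts to look and compute and a tool call to move; the robot and the scene stay as the last step left them, time stands still between calls to the robot, and variables do not carry over. Pictures are saved under pics/ and viewed, at most 14 in all, crops included, and the job is handed in when it is done.

Besides the shell and the picture viewer there is one more tool, called after "Call:" as name(argument=value, ...) on one line, values as JSON. move_arm: Moves the arm, as the interface text tells. Its arguments: {"type":"object","properties":{"increments":{"type":"array","items":{"type":"array","items":{"type":"array","items":{"type":"number"}}}},"gripper":{"type":"number"},"force":{"type":"number"}},"required":["increments"]}

```bash
mkdir -p pics; cat > h.py <<'E'
from rig import *
import numpy as np, cv2
def ray(c,u,v):
    x=(u-c['cx'])/c['fx'];y=(v-c['cy'])/c['fy']
    E=np.array(c['extrinsics']);d=E[:3,:3]@np.array([x,-y,-1.]);return E[:3,3],d
def onz(c,u,v,z):
    o,d=ray(c,u,v);return o+d*(z-o[2])/d[2]
def proj(c,P):
    E=np.array(c['extrinsics']);p=E[:3,:3].T@(np.array(P)-E[:3,3]);return c['cx']+c['fx']*p[0]/-p[2],c['cy']-c['fy']*p[1]/-p[2]
def save(c,n,crop=None,s=1):
    im=c['pixels'][:,:,::-1]
    if crop: im=im[crop[1]:crop[3],crop[0]:crop[2]]
    cv2.imwrite('pics/'+n+'.png',cv2.resize(im,None,fx=s,fy=s,interpolation=cv2.INTER_CUBIC))
E
python3 - <<'E'
from h import *
for n in('scene','side'):
    c=read_camera(n);save(c,n+'0',None,1.25);print(n,c['fx'],c['cx'],c['cy'],np.round(c['extrinsics'],3).tolist())
s=observe();print(s['ee_pos'],s['tool_rot'],s['clock'])
E
```

```text
scene 419.9696281598052 316.26011134233545 199.42970024523729 [[0.05, -0.641, 0.766, 1.284], [0.999, 0.043, -0.029, -0.036], [-0.014, 0.767, 0.642, 0.718], [0.0, 0.0, 0.0, 1.0]]
side 479.07473907463236 318.00216210785715 200.6519434250534 [[0.7, 0.394, -0.596, -0.25], [-0.714, 0.402, -0.573, -0.788], [0.014, 0.827, 0.563, 0.819], [0.0, 0.0, 0.0, 1.0]]
[6.49334254e-01 1.54112291e-06 2.30260261e-01] [-0.00080329  0.70710553  0.70710712 -0.00080975] 0.1
```

View pics/scene0.png

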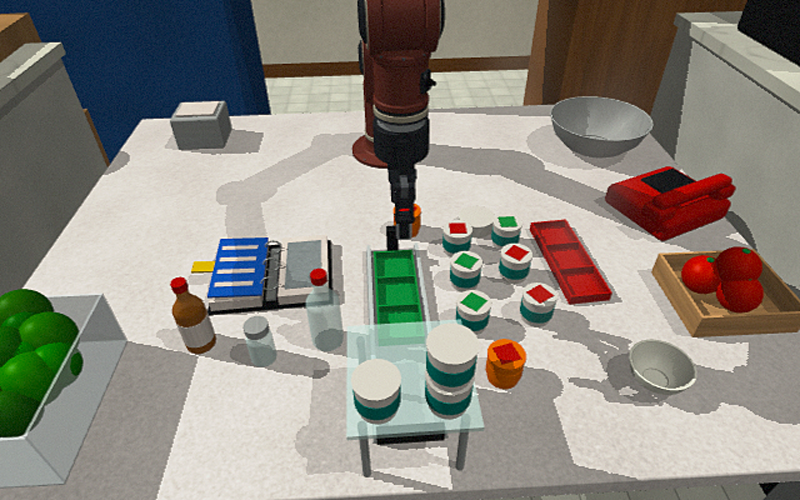

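View pics/side0.png

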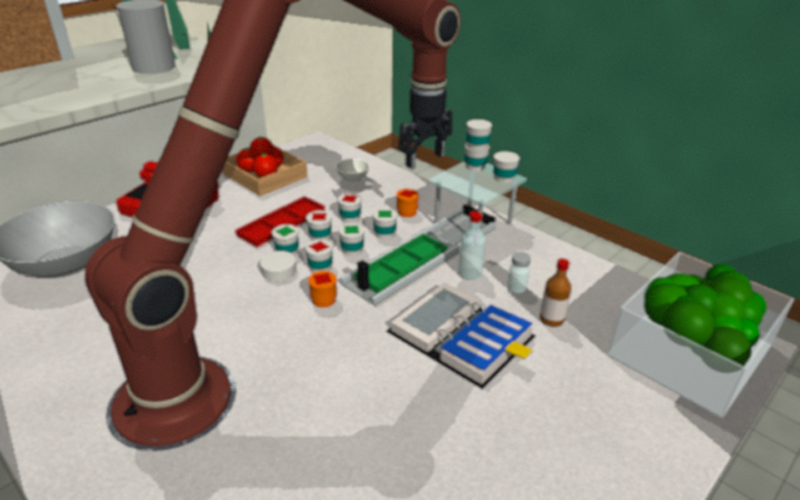

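The scene view (1.25x) shows the binder on the left with its yellow tab at (203,267), the green tray at (398,290) and the crate at (570,260). Tags are red at (457,228), (516,253) and (540,293), and green at (507,222), (466,257) and (474,301). The orange decoys are at (505,355) and (410,215). The side view shows the same things, with the tab at (518,350).

```bash
cat >> h.py <<'E'
def blobs(c,col,amin=25):
    h=cv2.cvtColor(c['pixels'],cv2.COLOR_RGB2HSV);H,S,V=cv2.split(h)
    m={'red':((H<5)|(H>174))&(S>170)&(V>70),'green':(H>55)&(H<80)&(S>140)&(V>60),'yellow':(H>20)&(H<33)&(S>150)&(V>90),'blue':(H>105)&(H<125)&(S>170)&(V>60)}[col]
    n,l,st,ce=cv2.connectedComponentsWithStats(m.astype(np.uint8),connectivity=4)
    return [(ce[i],st[i],(l==i)) for i in range(1,n) if st[i][4]>=amin]
def quad(m):
    k=cv2.findContours(m.astype(np.uint8),cv2.RETR_EXTERNAL,cv2.CHAIN_APPROX_NONE)[0];k=np.vstack(k)
    return cv2.convexHull(k)[:,0]
def tri(c1,p1,c2,p2):
    A=[];b=[]
    for c,p in((c1,p1),(c2,p2)):
        o,d=ray(c,*p);d/=np.linalg.norm(d);M=np.eye(3)-np.outer(d,d);A.append(M);b.append(M@o)
    X=np.linalg.lstsq(np.vstack(A),np.hstack(b),rcond=None)[0];return X
E
python3 - <<'E'
from h import *
for n in('scene','side'):
    c=read_camera(n);print(n)
    for col,z in(('red',.058),('green',.058),('yellow',.030),('blue',.032)):
        for ce,st,m in blobs(c,col):
            if st[0]<130 and col in('red','green') and n=='scene':continue
            print(col,np.round(ce,1),st[4],st[:4],np.round(onz(c,*ce,z),4)[:2])
            if st[4]>400 and col!='blue' or col in('yellow','blue'):
                q=cv2.approxPolyN(quad(m),4)[0] if hasattr(cv2,'approxPolyN') else cv2.boxPoints(cv2.minAreaRect(quad(m)))
                zz={'red':.02,'green':.024,'yellow':.0325,'blue':.032}[col]
                print('   quad',[(int(u),int(v),*np.round(onz(c,u,v,zz)[:2],4).tolist()) for u,v in q])
c=read_camera('scene');save(c,'s1',(150,160,500,290),2.28)
E
```

```text
scene
red [540.5 162.4] 3072 [488 133 100  59] [0.3819 0.6067]
   quad [(580, 173, 0.3868, 0.7279), (529, 193, 0.4626, 0.5512), (474, 152, 0.2642, 0.4739), (599, 111, 0.0491, 0.9766)]
red [456.4 211.7] 1929 [424 176  65  67] [0.5636 0.3208]
   quad [(492, 239, 0.6207, 0.394), (455, 242, 0.6248, 0.3064), (421, 178, 0.3794, 0.2874), (452, 175, 0.3717, 0.3756)]
red [365.7 182.5] 98 [360 179  13   8] [0.4379 0.1244]
red [413.  201.8] 118 [404 196  19  12] [0.5215 0.2276]
red [581.5 222.5] 2183 [545 198  66  52] [0.6184 0.5908]
   quad [(611, 262, 0.7054, 0.6239), (547, 228, 0.5933, 0.5363), (543, 209, 0.5264, 0.5582), (608, 192, 0.4722, 0.756)]
red [254.3 221.2] 143 [248 215  13  14] [ 0.5656 -0.1522]
red [142.8 227.9] 133 [136 222  14  13] [ 0.5718 -0.4057]
red [431.7 234.7] 156 [422 228  21  14] [0.6355 0.2433]
red [405.  282.4] 221 [395 275  22  16] [0.7632 0.1567]
green [405.8 176.7] 92 [399 173  14   8] [0.4206 0.2318]
green [316.8 229.7] 1920 [299 200  39  59] [ 0.603  -0.0095]
   quad [(338, 257, 0.6575, 0.0342), (302, 259, 0.6584, -0.0454), (298, 201, 0.4595, -0.0509), (329, 199,
[... 11393 characters left out ...]
 210  31  14] [ 1.0164 -0.5658]
green [528.9 224.8] 57 [520 222  19   8] [ 0.8749 -0.485 ]
green [598.6 255.4] 477 [573 233  40  43] [ 0.8769 -0.6607]
   quad [(613, 244, 1.0032, -0.6657), (604, 277, 0.852, -0.6925), (571, 256, 0.874, -0.6056), (606, 231, 1.0498, -0.6333)]
green [548.5 238.2] 45 [540 236  17   6] [ 0.8556 -0.5455]
yellow [414.6 279.6] 153 [405 274  20  12] [ 0.5117 -0.3769]
   quad [(427, 279, 0.5321, -0.3977), (419, 286, 0.499, -0.3977), (401, 281, 0.4828, -0.3583), (411, 273, 0.5222, -0.3589)]
blue [386.7 269.6] 997 [354 245  70  50] [ 0.4907 -0.3099]
   quad [(424, 258, 0.5909, -0.3496), (387, 295, 0.4236, -0.3627), (353, 277, 0.4132, -0.2695), (392, 244, 0.578, -0.2599)]
```

View pics/s1.png

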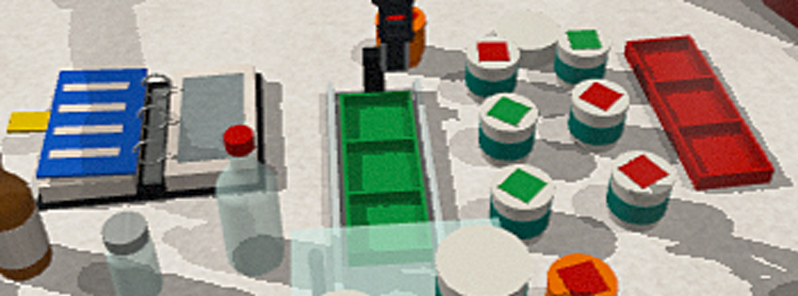

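The crop confirms the layout: the tab sits left of the binder, slightly raised. Next I'll triangulate the leaf and find the sauce.

```bash
python3 - <<'E'
from h import *
S=read_camera('scene');D=read_camera('side')
bl=lambda c,k:max([b for b in blobs(c,k) if b[0][1]>150 and b[0][0]>150],key=lambda b:b[1][4])
print('tab',tri(S,bl(S,'yellow')[0],D,bl(D,'yellow')[0]).round(4))
for a,b in(((165,238),(424,258)),((176,191),(387,295)),((214,190),(353,277)),((209,236),(392,244)),((254,215),(None)),):
    if b: print(a,tri(S,a,D,b).round(4))
rs=[b for b in blobs(D,'red') if 355<b[0][0]<400 or 440<b[0][0]<460]
for p in((254.3,221.2),(142.8,227.9)):
    for b in rs: print('cap',p,tri(S,p,D,b[0]).round(3))
# crate & tray edges
import itertools
for n,P in(('crate',[((421,178),(205,196)),((452,175),(185,185)),((492,239),(244,158))]),('tray',[((298,201),(292,239)),((329,199),(295,212))])):
    for a,b in P: print(n,a,tri(S,a,D,b).round(4))
E
```

```text
tab [ 0.5016 -0.3826  0.0406]
(165, 238) [ 0.5858 -0.3549  0.0377]
(176, 191) [ 0.4169 -0.3665  0.0397]
(214, 190) [ 0.4118 -0.2702  0.0336]
(209, 236) [ 0.5796 -0.2591  0.0306]
cap (254.3, 221.2) [ 0.671 -0.135  0.155]
cap (254.3, 221.2) [ 0.685 -0.235  0.12 ]
cap (142.8, 227.9) [ 0.657 -0.257  0.191]
cap (142.8, 227.9) [ 0.663 -0.358  0.143]
crate (421, 178) [0.3762 0.2876 0.016 ]
crate (452, 175) [0.3666 0.3781 0.0165]
crate (492, 239) [0.6122 0.3989 0.0097]
tray (298, 201) [ 0.431  -0.0461  0.0048]
tray (329, 199) [0.4875 0.0197 0.0427]
```

Call:
move_arm(increments=[[[-50, -20, 0, -0.03], [-100, -40, 0, -0.066], [-150, -60, 0, -0.066], [-200, -80, 0, -0.066], [-250, -100, 0, -0.066], [-290, -115, 0, -0.066], [-335, -130, 0, -0.066], [-380, -147, 0, -0.066]]], gripper=0, force=40)

```text
clock: 1.15
ee_pos: [0.5048, -0.3748, 0.2315]
tool_rot: [0.0, 0.683, 0.73, 0.0]
contact_force: [0.7, 0.5, 0.5]
grip_width: 1.004
grasp_force: 0.0
```

Call:
move_arm(increments=[[[-9.5, 0.5, 40, 0], [-9.5, 0.5, 85, 0], [-9.5, 0.5, 130, 0], [-9.5, 0.5, 160, 0], [-9.5, 0.5, 185, 0], [-9.5, 0.5, 200, 0], [-9.5, 0.5, 212, 0], [-9.5, 0.5, 212, 0]]])

```text
clock: 1.95
ee_pos: [0.5062, -0.382, 0.0182]
tool_rot: [-0.001, 0.683, 0.73, -0.0]
contact_force: [0.2, -0.3, 0.7]
grip_width: 0.997
grasp_force: 0.0
```

```bash
python3 - <<'E'
from h import *
s=observe();print(s['ee_pos'],s['contact_force'],s['clock'])
c=read_camera('side');save(c,'tab',(300,180,500,330),3.5)
E
```

```text
[ 0.50620731 -0.3819857   0.01821427] [ 0.15996926 -0.34492673  0.70545195] 1.95
```

View pics/tab.png

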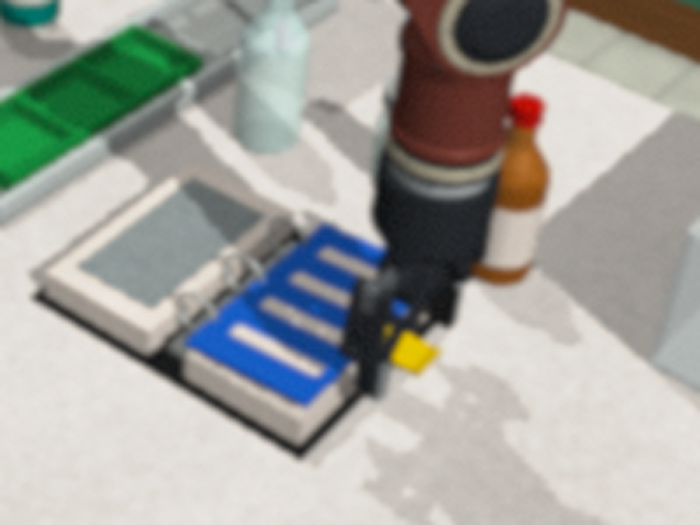

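The tab lies between the fingers but sticks out past them, so I'll shift outward about 7 mm before closing.

Call:
move_arm(increments=[[[-4, -2, 1, 0], [-7, -3, 1, 0], [-7, -3, 1, 0], [-7, -3, 1, 0], [-7, -3, 1, 0], [-7, -3, 1, 0], [-7, -3, 1, 0], [-7, -3, 1, 0]]])

```text
clock: 2.8
ee_pos: [0.5042, -0.3895, 0.0183]
tool_rot: [-0.0, 0.683, 0.73, 0.0]
contact_force: [0.4, -0.8, -0.7]
grip_width: 1.002
grasp_force: 0.0
```

Call:
move_arm(increments=[[[0, 0, 0, 0], [0, 0, 0, 0], [0, 0, 0, 0], [0, 0, 0, 0], [0, 0, 0, 0], [0, 0, 0, 0], [0, 0, 0, 0], [0, 0, 0, 0]]], gripper=1, force=40)

```text
clock: 3.6
ee_pos: [0.5036, -0.3897, 0.0182]
tool_rot: [-0.0, 0.683, 0.73, -0.0]
contact_force: [-1.5, 0.3, 0.2]
grip_width: 0.339
grasp_force: 39.4
```

Call:
move_arm(increments=[[[4, 0, -26, 0], [13.5, 0, -50, 0], [27, 0, -73, 0], [44.5, 0, -92, 0], [65.5, 0, -108, 0], [89, 0, -119.5, 0], [114, 0, -126, 0], [140, 0, -128, 0]]])

```text
clock: 4.4
ee_pos: [0.495, -0.2532, 0.148]
tool_rot: [0.003, 0.684, 0.729, -0.002]
contact_force: [-0.6, -3.7, -3.2]
grip_width: 0.335
grasp_force: 45.2
```

Call:
move_arm(increments=[[[26, 0, 3, 0], [51, 0, 11, 0], [74, 0, 23, 0], [94.5, 0, 40, 0], [111, 0, 60, 0], [124, 0, 83, 0], [132, 0, 108, 0], [135, 0, 134, 0]]])

```text
clock: 5.2
ee_pos: [0.486, -0.1126, 0.0121]
tool_rot: [-0.001, 0.682, 0.731, 0.001]
contact_force: [-2.5, 0.1, 3.0]
grip_width: 0.338
grasp_force: 46.9
```

Call:
move_arm(increments=[[[0, 0, 2, 0], [0, 0, 3, 0], [0, 0, 4, 0], [0, 0, 4, 0], [0, 0, 4, 0], [0, 0, 4, 0], [0, 0, 4, 0], [0, 0, 4, 0]]])

```text
clock: 6.0
ee_pos: [0.486, -0.1126, 0.0095]
tool_rot: [-0.001, 0.683, 0.731, 0.001]
contact_force: [-0.6, 6.4, 1.8]
grip_width: 0.337
grasp_force: 46.7
```

Call:
move_arm(increments=[[[0, 0, 0, 0], [0, 0, 0, 0], [0, 0, 0, 0], [0, 0, 0, 0], [0, 0, 0, 0], [0, 0, 0, 0], [0, 0, 0, 0], [0, 0, 0, 0]]], gripper=0)

```text
clock: 6.8
ee_pos: [0.486, -0.1152, 0.0082]
tool_rot: [-0.0, 0.683, 0.73, -0.0]
contact_force: [0.5, -0.2, -0.3]
grip_width: 0.999
grasp_force: 0.0
```

Call:
move_arm(increments=[[[0, 0, -20, 0], [0, 0, -50, 0], [0, 0, -90, 0], [0, 0, -130, 0], [0, 0, -170, 0], [0, 0, -210, 0], [0, 0, -250, 0], [0, 0, -250, 0]]])

```text
clock: 7.6
ee_pos: [0.4893, -0.1159, 0.2639]
tool_rot: [0.005, 0.683, 0.73, 0.003]
contact_force: [0.7, -0.2, -0.2]
grip_width: 1.0
grasp_force: 0.0
```

```bash
python3 - <<'E'
from h import *
S=read_camera('scene');D=read_camera('side')
a=np.hstack([cv2.resize(S['pixels'][165:285,150:510],(720,240)),]);b=cv2.resize(D['pixels'][130:330,190:490],(720,480))
cv2.imwrite('pics/leaf.png',cv2.resize(np.vstack([a,b])[:,:,::-1],(600,600)))
for c in(S,D):
    for k,z in (('red',.058),('green',.058),('yellow',.03)):
        for ce,st,m in blobs(c,k,20):
            p=onz(c,*ce,z)
            if .35<p[0]<.8 and -.5<p[1]<.3 and st[4]<400: print(k,ce.round(1),st[4],p[:2].round(4))
s=observe();print(s['ee_pos'])
E
```

```text
red [325.  167.3] 80 [0.3639 0.0248]
red [365.7 182.5] 99 [0.4381 0.1246]
red [243.2 198. ] 274 [ 0.4793 -0.1849]
red [413.  201.8] 115 [0.5214 0.2277]
red [254.4 221.2] 140 [ 0.5656 -0.152 ]
red [142.7 227.9] 131 [ 0.5716 -0.4059]
red [431.6 234.7] 154 [0.6354 0.2431]
red [405.  282.4] 220 [0.7632 0.1566]
green [405.8 176.7] 92 [0.4206 0.2318]
green [372.7 208.3] 122 [0.5386 0.1272]
green [241.2 216.4] 270 [ 0.5472 -0.1841]
green [378.7 240.9] 163 [0.6469 0.1236]
yellow [268.9 204.3] 146 [ 0.4745 -0.1244]
red [279.1 158.4] 24 [0.6399 0.2452]
red [254.8 173. ] 26 [0.5254 0.2288]
red [254.8 196.8] 40 [0.4413 0.1265]
red [449.9 211.6] 53 [ 0.7773 -0.3044]
red [257.6 222.5] 52 [0.3691 0.0271]
red [339.5 251.7] 235 [ 0.4352 -0.2051]
green [307.6 170.7] 28 [0.651  0.1254]
green [227.7 184.5] 34 [0.4261 0.2333]
green [280.8 183.5] 34 [0.5417 0.128 ]
green [356.7 238.3] 203 [ 0.505  -0.2004]
yellow [328.5 233.7] 105 [ 0.4942 -0.1134]
[ 0.48603241 -0.11516026  0.25888959]
```

View pics/leaf.png

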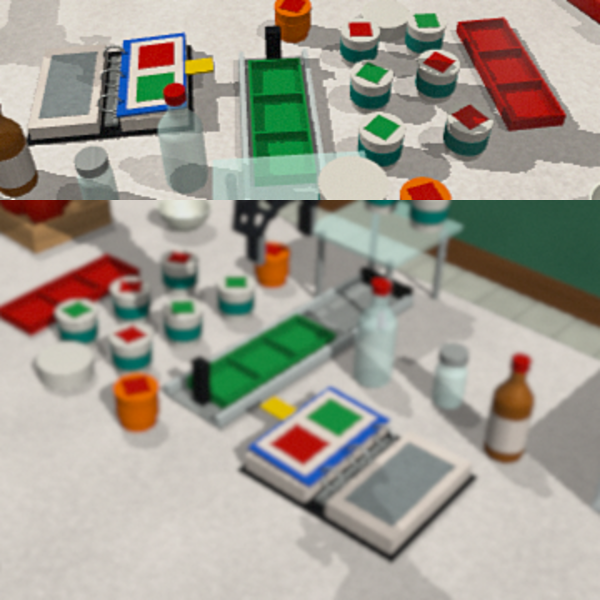

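The leaf is over with its colour key up, though the tab still looks about 8 mm high. I'll press it down with shut fingers.

Call:
move_arm(increments=[[[-8, 0, 45, 0], [-8, 0, 90, 0], [-8, 0, 135, 0], [-8, 0, 175, 0], [-8, 0, 200, 0], [-8, 0, 208, 0], [-8, 0, 214, 0], [-8, 0, 218, 0]]], gripper=1)

```text
clock: 8.5
ee_pos: [0.4868, -0.1232, 0.0403]
tool_rot: [0.0, 0.683, 0.73, 0.0]
contact_force: [-0.5, -0.1, 0.5]
grip_width: -0.003
grasp_force: 0.1
```

Call:
move_arm(increments=[[[0, 0, 2, 0], [0, 0, 4, 0], [0, 0, 6, 0], [0, 0, 7, 0], [0, 0, 7, 0], [0, 0, 7, 0], [0, 0, 7, 0], [0, 0, 7, 0]]])

```text
clock: 9.3
ee_pos: [0.4866, -0.1232, 0.0334]
tool_rot: [0.0, 0.683, 0.73, 0.0]
contact_force: [-0.6, -0.5, -0.0]
grip_width: -0.002
grasp_force: 0.1
```

No contact down to z = 33 mm, so the leaf is flat. Next I'll turn the tool 90° and go above the tray for a wrist view.

Call:
move_arm(increments=[[[0, 0, -48, 0], [0, 0, -96, -0.1], [20, 10, -140, -0.24], [55, 20, -170, -0.38], [90, 30, -200, -0.52], [125, 40, -230, -0.66], [160, 50, -260, -0.8], [180, 57, -280, -0.94]]], gripper=0)

```text
clock: 10.1
ee_pos: [0.5318, 0.0643, 0.3158]
tool_rot: [0.001, 0.274, 0.962, 0.002]
contact_force: [0.6, 0.9, 0.2]
grip_width: 1.0
grasp_force: 0.0
```

```bash
python3 - <<'E'
from h import *
s=observe();print(s['ee_pos'],s['tool_rot'],s['joints'])
E
```

```text
[0.53183415 0.06428844 0.31584654] [0.00117285 0.27372228 0.96180681 0.00154786] [ 0.03787621  0.37103793 -0.28651697  1.61785004  0.11004488  1.16518501
  0.74297178]
```

Call:
move_arm(increments=[[[0, 0, 0, -0.14], [0, 0, 0, -0.28], [0, 0, 0, -0.42], [0, 0, 0, -0.555], [0, 0, 0, -0.555], [0, 0, 0, -0.555], [0, 0, 0, -0.555], [0, 0, 0, -0.555]]])

```text
clock: 10.9
ee_pos: [0.5315, 0.0602, 0.3133]
tool_rot: [-0.0, 0.005, 1.0, -0.0]
contact_force: [0.1, 0.7, -0.0]
grip_width: 1.0
grasp_force: 0.0
```

```bash
cat >> h.py <<'E'
def wray(c,u,v):
    x=u-c['cx'];y=v-c['cy'];r=np.hypot(x,y)+1e-9;t=r/c['fx'];E=np.array(c['extrinsics'])
    d=E[:3,:3]@np.array([np.sin(t)*x/r,-np.sin(t)*y/r,-np.cos(t)]);return E[:3,3],d
def wz(c,u,v,z):
    o,d=wray(c,u,v);return (o+d*(z-o[2])/d[2])[:2]
def rect(c,z,x0,x1,y0,y1,s=1000):
    "metric top view of plane z: rows=x, cols=y"
    X,Y=np.meshgrid(np.arange(x0,x1,1/s),np.arange(y0,y1,1/s),indexing='ij');E=np.array(c['extrinsics'])
    p=(np.stack([X,Y,0*X+z],-1)-E[:3,3])@E[:3,:3];r=np.hypot(p[...,0],p[...,1])+1e-9;t=np.arctan2(r,-p[...,2])*c['fx']
    return cv2.remap(c['pixels'],(c['cx']+t*p[...,0]/r).astype(np.float32),(c['cy']-t*p[...,1]/r).astype(np.float32),cv2.INTER_LINEAR)
E
python3 - <<'E'
from h import *
c=read_camera('wrist');save(c,'w0',None,1.25);s=observe();print(s['ee_pos'],c['fx'],c['cx'],c['cy'],np.round(c['extrinsics'],3).tolist())
np.save('w0.npy',c,allow_pickle=True)
for k in('red','green'):
    for ce,st,m in blobs(c,k,60): print(k,ce.round(1),st[4],wz(c,*ce,.058 if st[4]<1200 else .02).round(4))
E
```

```text
[0.53153609 0.06024469 0.31332918] 309.70691628693146 325.83360479975033 193.8111724428537 [[0.011, -0.962, -0.274, 0.462], [1.0, 0.01, 0.003, 0.059], [0.0, -0.274, 0.962, 0.456], [0.0, 0.0, 0.0, 1.0]]
red [606.1  69.7] 4352 [0.3446 0.5971]
red [297.9  36.8] 591 [0.3679 0.0251]
red [502.3 132.3] 5806 [0.4885 0.3361]
red [376.5  91.4] 506 [0.4401 0.1242]
red [160.7 117.4] 490 [ 0.4612 -0.1719]
red [448.5 157. ] 411 [0.5244 0.2266]
red [605.2 210.2] 2402 [0.6279 0.6443]
red [450.6 233.6] 308 [0.6381 0.2421]
red [ 61.6 266.4] 65 [ 0.7223 -0.4794]
red [388.1 307.8] 296 [0.7653 0.1557]
green [449.3  75.3] 423 [0.413  0.2241]
green [286.6 183.5] 5236 [0.5695 0.0011]
green [165.7 159.7] 774 [ 0.5219 -0.1694]
green [371.6 243.5] 234 [0.6492 0.1226]
green [  9.1 281.8] 114 [ 0.8044 -0.7697]
green [ 15.1 295.9] 66 [ 0.8474 -0.7682]
green [ 35.9 301.9] 258 [ 0.8431 -0.6564]
green [ 36.4 334. ] 189 [ 0.9693 -0.7462]
```

View pics/w0.png

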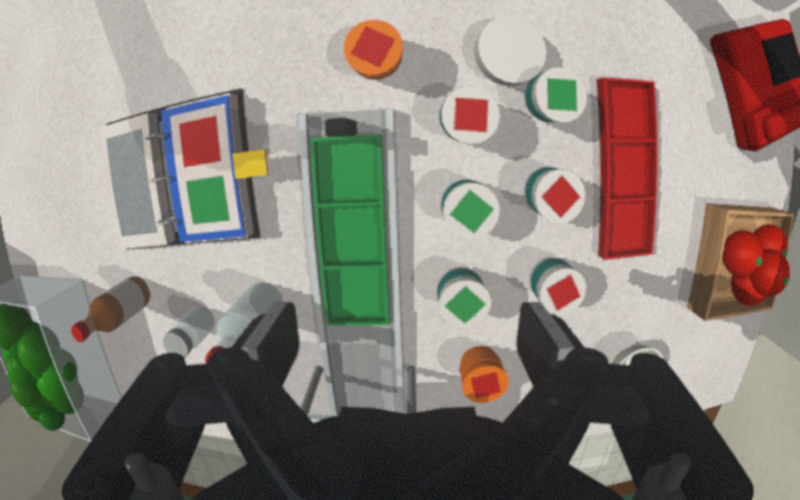

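The wrist view (1.25x) shows the tray at (350,230), the crate at (628,168), the six tubs, the lids at (510,48) touching G1's area, and the two orange decoys. Now the exact tray, crate and tub poses.

```bash
python3 - <<'E'
from h import *
c=np.load('w0.npy',allow_pickle=True).item()
def mask(im,k):
    H,S,V=cv2.split(cv2.cvtColor(im,cv2.COLOR_RGB2HSV))
    return {'g':(H>50)&(H<82)&(S>110)&(V>40),'r':((H<6)|(H>172))&(S>130)&(V>50),'w':(S<50)&(V>165)}[k].astype(np.uint8)
def big(m):
    n,l,st,ce=cv2.connectedComponentsWithStats(m);i=1+np.argmax(st[1:,4]);return np.argwhere(l==i).astype(np.float32)
for nm,k,z,b in(('tray','g',.024,(.35,.75,-.09,.08)),('crate','r',.020,(.3,.7,.26,.42))):
    m=mask(rect(c,z,*b),k);p=big(m)
    r=cv2.minAreaRect(p);print(nm,np.array(r[0])/1000+[b[0],b[2]],r[1:])
    bp=cv2.boxPoints(r)/1000+[b[0],b[2]];print(bp.round(4).tolist())
# tags: each expected tub on the lid plane
for n,k,x,y in(('R1','r',.44,.1255),('G1','g',.415,.226),('G2','g',.54,.1275),('R2','r',.523,.228),('G3','g',.649,.124),('R3','r',.638,.243)):
    b=(x-.035,x+.035,y-.035,y+.035);p=big(mask(rect(c,.058,*b),k));print(n,len(p),(p.mean(0)/1000+[b[0],b[2]]).round(4))
# lids top
im=rect(c,.03,.3,.46,.1,.26);g=cv2.cvtColor(im,cv2.COLOR_RGB2GRAY)
C=cv2.HoughCircles(cv2.medianBlur(g,5),cv2.HOUGH_GRADIENT,1,60,param1=80,param2=15,minRadius=36,maxRadius=44)
print('lids',[(round(a[1]/1000+.3,3),round(a[0]/1000+.1,3),a[2]) for a in C[0][:3]])
S=read_camera('scene')
for ce,st,m in blobs(S,'green'):
    p=onz(S,*ce,.058)
    if st[4]<200 and p[0]>.3: print('scene g',p[:2].round(4))
E
```

```text
tray [ 0.57597815 -0.0081019 ] ((230.5499725341797, 79.94336700439453), 0.8951737284660339)
[[0.4601, 0.0301], [0.4613, -0.0499], [0.6919, -0.0463], [0.6906, 0.0337]]
crate [0.4936843 0.3395188] ((229.37330627441406, 87.80266571044922), 4.3569746017456055)
[[0.376, 0.3746], [0.3827, 0.287], [0.6114, 0.3045], [0.6047, 0.392]]
R1 997 [0.44   0.1244]
G1 957 [0.413  0.2241]
G2 936 [0.5415 0.1264]
R2 1000 [0.5245 0.2267]
G3 924 [0.6496 0.1229]
R3 983 [0.6385 0.2422]
lids [(np.float32(0.362), np.float32(0.178), np.float32(38.8)), (np.float32(0.404), np.float32(0.236), np.float32(36.6))]
scene g [0.4092 0.2246]
scene g [0.5386 0.127 ]
scene g [0.647  0.1235]
scene g [ 0.6414 -0.6612]
scene g [ 0.7372 -0.5268]
scene g [ 0.766  -0.5583]
scene g [ 0.7848 -0.558 ]
```

G1 has been knocked to (0.413, 0.224). Starting with G3.

Call:
move_arm(increments=[[[-34, 18, 25, -0.026], [-67, 36, 50, -0.026], [-100, 54, 80, -0.026], [-117, 64, 125, -0.026], [-117, 64, 170, -0.026], [-117, 64, 195, -0.026], [-117, 64, 205, -0.026], [-117, 64, 205, -0.026]]])

```text
clock: 11.8
ee_pos: [0.6486, 0.1229, 0.1071]
tool_rot: [-0.001, -0.008, 1.0, -0.0]
contact_force: [0.7, 0.3, 0.1]
grip_width: 1.004
grasp_force: 0.0
```

```bash
python3 - <<'E'
from h import *
s=observe();print(s['ee_pos'],s['tool_rot'])
S=read_camera('scene')
print([onz(S,*b[0],.058)[:2].round(4) for b in blobs(S,'green') if b[1][4]<200])
E
```

```text
[0.64856735 0.12287031 0.10705551] [-1.28269479e-03 -8.01012222e-03  9.99967059e-01 -2.73032268e-04]
[array([0.539 , 0.1272]), array([0.6469, 0.1234]), array([ 0.6394, -0.6607]), array([ 0.6738, -0.654 ]), array([ 0.7393, -0.5243]), array([ 0.7596, -0.5505]), array([ 0.7973, -0.5486])]
```

Call:
move_arm(increments=[[[0, 0, 30, 0], [0, 0, 60, 0], [0, 0, 80, 0], [0, 0, 88, 0], [0, 0, 88, 0], [0, 0, 88, 0], [0, 0, 88, 0], [0, 0, 88, 0]]])

```text
clock: 12.65
ee_pos: [0.6501, 0.1233, 0.0218]
tool_rot: [0.001, -0.008, 1.0, 0.0]
contact_force: [-0.7, 0.3, 0.3]
grip_width: 0.997
grasp_force: 0.0
```

Call:
move_arm(increments=[[[0, 0, 0, 0], [0, 0, 0, 0], [0, 0, 0, 0], [0, 0, 0, 0], [0, 0, 0, 0], [0, 0, 0, 0], [0, 0, -5, 0], [0, 0, -20, 0]]], gripper=1, force=30)

```text
clock: 13.45
ee_pos: [0.6469, 0.1221, 0.0383]
tool_rot: [-0.003, -0.008, 1.0, -0.001]
contact_force: [0.3, -0.4, -1.6]
grip_width: 0.693
grasp_force: 32.8
```

Call:
move_arm(increments=[[[0, 0, -35, 0], [0, -35, -40, 0], [0, -75, -40, 0], [0, -110, -40, 0], [0, -130, -40, 0], [0, -130, -40, 0], [0, -130, -20, 0], [0, -130, -5, 0]]])

```text
clock: 14.25
ee_pos: [0.6511, -0.0055, 0.0451]
tool_rot: [-0.0, -0.009, 1.0, 0.001]
contact_force: [0.2, 0.7, -2.5]
grip_width: 0.691
grasp_force: 33.0
```

```bash
python3 - <<'E'
from h import *
s=observe();print(s['ee_pos'])
for n in('scene','side'):
    c=read_camera(n)
    print(n,[(b[0].round(0),onz(c,*b[0],.08)[:2].round(4)) for b in blobs(c,'green',15) if b[1][4]<200 and 290<b[0][0]<360])
c=read_camera('wrist');save(c,'w1',(200,100,520,400),2)
E
```

```text
[ 0.65108444 -0.00545061  0.04512181]
scene [(array([301., 221.]), array([ 0.5973, -0.0452])), (array([319., 236.]), array([ 0.645 , -0.0063])), (array([304., 254.]), array([ 0.696 , -0.0402])), (array([334., 253.]), array([0.6964, 0.0224]))]
side [(array([339., 181.]), array([ 0.6509, -0.0068])), (array([357., 239.]), array([ 0.4801, -0.2199]))]
```

View pics/w1.png

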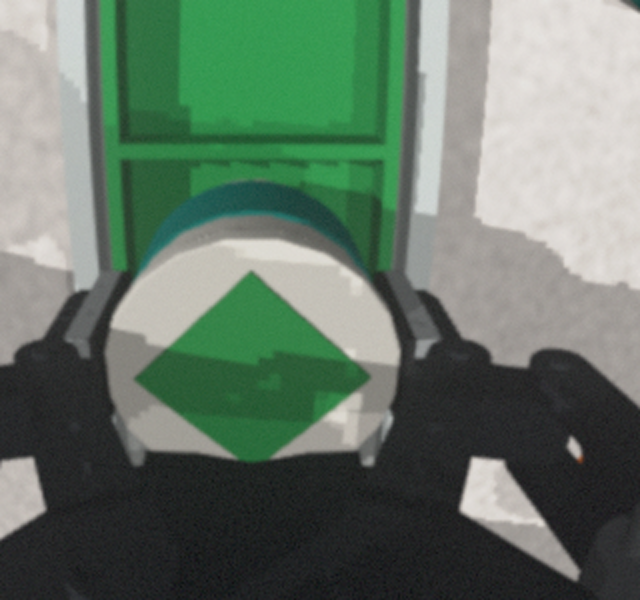

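The tub hangs over nest 3, centred between the walls. Lowering and releasing.

Call:
move_arm(increments=[[[0, -1, 7, 0], [0, -1, 13, 0], [0, -1, 14, 0], [0, -1, 14, 0], [0, -1, 14, 0], [0, -1, 14, 0], [0, -1, 14, 0], [0, -1, 14, 0]]])

```text
clock: 15.2
ee_pos: [0.6514, -0.0079, 0.0315]
tool_rot: [0.0, -0.008, 1.0, 0.0]
contact_force: [-0.4, -0.4, -1.2]
grip_width: 0.695
grasp_force: 33.0
```

Call:
move_arm(increments=[[[0, 0, 0, 0], [0, 0, 0, 0], [0, 0, 0, 0], [0, 0, 0, 0], [0, 0, -10, 0], [0, 0, -40, 0], [0, 0, -80, 0], [0, 0, -80, 0]]], gripper=0)

```text
clock: 16.0
ee_pos: [0.6558, -0.007, 0.1183]
tool_rot: [0.007, -0.008, 1.0, 0.001]
contact_force: [0.7, -0.1, 0.1]
grip_width: 0.999
grasp_force: 0.0
```

Call:
move_arm(increments=[[[27, 34, 0, 0], [54, 68, 0, 0], [81, 102, 0, 0], [108, 136, 0, 0], [108, 136, 0, 0], [108, 136, 30, 0], [108, 136, 60, 0], [108, 136, 80, 0]]])

```text
clock: 16.8
ee_pos: [0.5408, 0.1257, 0.0301]
tool_rot: [-0.0, -0.008, 1.0, -0.0]
contact_force: [0.1, 0.4, -0.1]
grip_width: 0.998
grasp_force: 0.0
```

Call:
move_arm(increments=[[[0, 0, 10, 0], [0, 0, 10, 0], [0, 0, 10, 0], [0, 0, 10, 0], [0, 0, 10, 0], [0, 0, 10, 0], [0, 0, 10, 0], [0, 0, 10, 0]]])

```text
clock: 17.6
ee_pos: [0.5412, 0.1263, 0.0215]
tool_rot: [0.0, -0.008, 1.0, 0.0]
contact_force: [-0.9, -0.1, -0.6]
grip_width: 1.001
grasp_force: 0.0
```

Call:
move_arm(increments=[[[0, 0, 0, 0], [0, 0, 0, 0], [0, 0, 0, 0], [0, 0, 0, 0], [0, 0, 0, 0], [0, 0, 0, 0], [0, 0, 0, 0], [0, 0, 0, 0]]], gripper=1)

```text
clock: 18.4
ee_pos: [0.5413, 0.1266, 0.0216]
tool_rot: [0.0, -0.008, 1.0, 0.0]
contact_force: [-0.5, 1.2, 5.0]
grip_width: 0.696
grasp_force: 32.9
```

Call:
move_arm(increments=[[[0, 0, -40, 0], [-10, -40, -55, 0], [-20, -85, -55, 0], [-32.5, -135, -55, 0], [-32.5, -135, -55, 0], [-32.5, -135, -55, 0], [-32.5, -135, -35, 0], [-32.5, -135, -22, 0]]])

```text
clock: 19.2
ee_pos: [0.5746, -0.0063, 0.042]
tool_rot: [-0.001, -0.009, 1.0, 0.001]
contact_force: [-0.4, -0.1, -1.8]
grip_width: 0.698
grasp_force: 33.9
```

```bash
cat >> h.py <<'E'
def msk(im,k):
    H,S,V=cv2.split(cv2.cvtColor(im,cv2.COLOR_RGB2HSV))
    return {'g':(H>50)&(H<82)&(S>110)&(V>40),'r':((H<6)|(H>172))&(S>130)&(V>50)}[k].astype(np.uint8)
def big(m):
    n,l,st,ce=cv2.connectedComponentsWithStats(m);i=1+np.argmax(st[1:,4]);return np.argwhere(l==i).astype(np.float32)
E
python3 - <<'E'
from h import *
s=observe();print(s['ee_pos'])
c=read_camera('wrist');save(c,'w2',(200,50,520,400),1.7)
# tray near end and side edges on rim plane: empty nest 1
b=(.44,.545,-.09,.08);p=big(msk(rect(c,.024,*b),'g'));x=p[:,0]/1000+b[0];y=p[:,1]/1000+b[2]
print('near edge x',np.percentile(x,1),'y',[ (np.percentile(y[abs(x-q)<.004],[1,99])).round(4) for q in(.48,.5,.52)])
E
```

```text
[ 0.57459731 -0.0062831   0.04199959]
near edge x 0.462 y [array([-0.049,  0.029]), array([-0.049,  0.029]), array([-0.048,  0.029])]
```

View pics/w2.png

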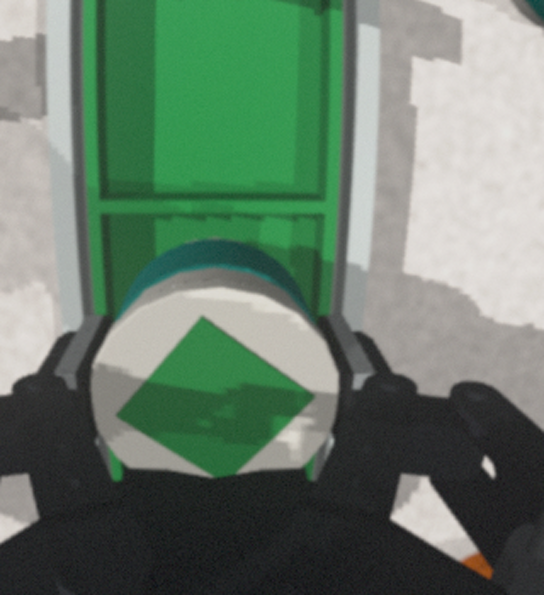

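G2 is well centred over nest 2 and the tray hasn't moved. Lowering.

Call:
move_arm(increments=[[[0, -1, 6, 0], [0, -1, 11, 0], [0, -1, 12, 0], [0, -1, 12, 0], [0, -1, 12, 0], [0, -1, 12, 0], [0, -1, 12, 0], [0, -1, 12, 0]]])

```text
clock: 20.05
ee_pos: [0.5759, -0.0092, 0.0315]
tool_rot: [0.0, -0.008, 1.0, 0.0]
contact_force: [0.0, -0.1, -2.0]
grip_width: 0.695
grasp_force: 33.9
```

Call:
move_arm(increments=[[[0, 0, 0, 0], [0, 0, 0, 0], [0, 0, 0, 0], [0, 0, 0, 0], [0, 0, -10, 0], [0, 0, -40, 0], [0, 0, -85, 0], [0, 0, -100, 0]]], gripper=0)

```text
clock: 20.85
ee_pos: [0.5784, -0.0085, 0.1362]
tool_rot: [0.004, -0.008, 1.0, 0.0]
contact_force: [1.0, -0.3, 0.8]
grip_width: 1.001
grasp_force: 0.0
```

Call:
move_arm(increments=[[[25, 37, 0, -0.09], [50, 74, 0, -0.18], [75, 111, 0, -0.27], [100, 148, 0, -0.36], [125, 185, 0, -0.45], [150, 222, 0, -0.54], [160, 236, 0, -0.61], [160, 236, 0, -0.61]]])

```text
clock: 21.65
ee_pos: [0.4104, 0.227, 0.1323]
tool_rot: [0.001, -0.311, 0.95, 0.001]
contact_force: [0.1, 0.7, -0.1]
grip_width: 1.003
grasp_force: 0.0
```

```bash
python3 - <<'E'
from h import *
s=observe();print(s['ee_pos'],s['tool_rot'])
c=read_camera('wrist');save(c,'w3',(100,0,640,400),1.2)
for z,x,y in((.058,.413,.224),):
    b=(x-.04,x+.04,y-.04,y+.04);p=big(msk(rect(c,z,*b),'g'));print(len(p),(p.mean(0)/1000+[b[0],b[2]]).round(4))
D=read_camera('side');print([onz(D,*b[0],.058)[:2].round(4) for b in blobs(D,'green',15) if 150<b[0][0]<300])
E
```

```text
[0.41041218 0.22700996 0.13225693] [ 5.23349826e-04 -3.11391248e-01  9.50281328e-01  7.83512321e-04]
1025 [0.4135 0.2235]
[array([0.4138, 0.2273])]
```

View pics/w3.png

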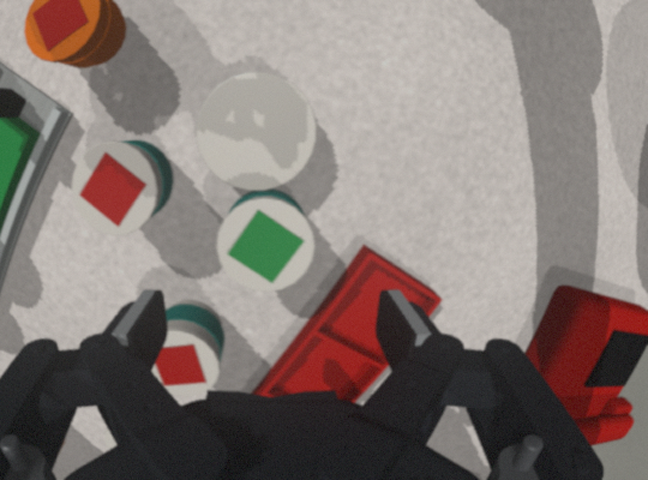

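G1's tag is centred between the finger directions. The lids lie on the free side, so the fingers are clear of them.

Call:
move_arm(increments=[[[0, -2, 30, 0], [0, -4, 60, 0], [0, -4, 85, 0], [0, -4, 100, 0], [0, -4, 110, 0], [0, -4, 110, 0], [0, -4, 110, 0], [0, -4, 110, 0]]])

```text
clock: 22.55
ee_pos: [0.4152, 0.221, 0.0221]
tool_rot: [0.001, -0.308, 0.952, 0.0]
contact_force: [-0.3, 0.6, 0.2]
grip_width: 1.004
grasp_force: 0.0
```

Call:
move_arm(increments=[[[0, 0, 0, 0], [0, 0, 0, 0], [0, 0, 0, 0], [0, 0, 0, 0], [0, 0, 0, 0], [0, 0, 0, 0], [0, 0, 0, 0], [0, 0, 0, 0]]], gripper=1)

```text
clock: 23.35
ee_pos: [0.4146, 0.2218, 0.0222]
tool_rot: [0.001, -0.308, 0.951, 0.001]
contact_force: [-0.3, 1.5, 6.7]
grip_width: 0.696
grasp_force: 31.7
```

Call:
move_arm(increments=[[[0, 0, -40, 0], [0, 0, -80, 0], [0, 0, -110, 0], [0, 0, -120, 0.14], [0, 0, -120, 0.28], [0, 0, -120, 0.42], [0, 0, -120, 0.56], [0, 0, -120, 0.61]]])

```text
clock: 24.15
ee_pos: [0.4139, 0.2205, 0.1413]
tool_rot: [-0.0, -0.006, 1.0, -0.0]
contact_force: [0.5, -0.3, -1.8]
grip_width: 0.691
grasp_force: 34.8
```

Call:
move_arm(increments=[[[-14, -38, 0, 0], [-28, -77, 0, 0], [-42, -115, 0, 0], [-56, -154, 0, 0], [-70, -193, 0, 0], [-84, -231.5, 0, 0], [-84, -231.5, 40, 0], [-84, -231.5, 80, 0]]])

```text
clock: 24.95
ee_pos: [0.5034, -0.012, 0.061]
tool_rot: [0.002, -0.005, 1.0, -0.0]
contact_force: [-0.1, 0.5, -1.4]
grip_width: 0.695
grasp_force: 35.0
```

```bash
python3 - <<'E'
from h import *
s=observe();print(s['ee_pos'])
c=read_camera('wrist');save(c,'w4',(200,50,520,400),1.7)
tz=s['ee_pos'][2]-.022+.058
b=(.46,.55,-.06,.05);p=big(msk(rect(c,tz,*b),'g'));print(len(p),(p.mean(0)/1000+[b[0],b[2]]).round(4))
E
```

```text
[ 0.50338119 -0.0119542   0.06101514]
1113 [ 0.5045 -0.0134]
```

View pics/w4.png

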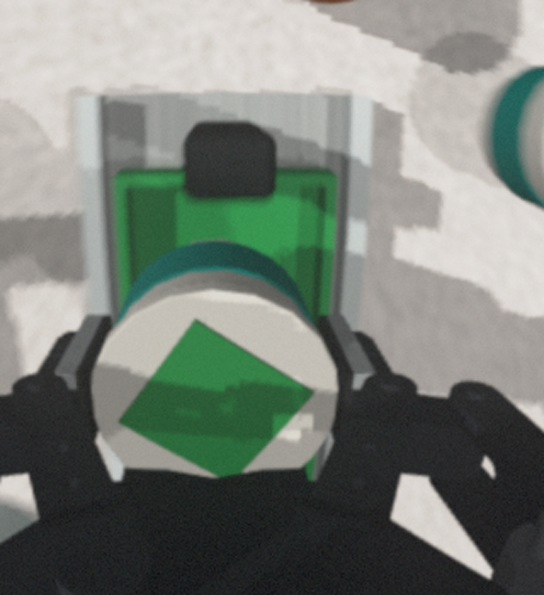

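Call:
move_arm(increments=[[[1, 1, 0, 0], [1.5, 2, 0, 0], [1.5, 2, 12, 0], [1.5, 2, 22, 0], [1.5, 2, 28, 0], [1.5, 2, 29.5, 0], [1.5, 2, 29.5, 0], [1.5, 2, 29.5, 0]]])

```text
clock: 25.8
ee_pos: [0.5008, -0.0071, 0.032]
tool_rot: [0.0, -0.008, 1.0, 0.0]
contact_force: [1.2, -0.1, -1.6]
grip_width: 0.692
grasp_force: 34.9
```

Call:
move_arm(increments=[[[0, 0, 0, 0], [0, 0, 0, 0], [0, 0, 0, 0], [0, 0, 0, 0], [0, 0, -10, 0], [0, 0, -40, 0], [0, 0, -85, 0], [20, 0, -130, 0]]], gripper=0)

```text
clock: 26.6
ee_pos: [0.4826, -0.0072, 0.1639]
tool_rot: [0.002, -0.008, 1.0, 0.001]
contact_force: [1.1, -0.9, 0.4]
grip_width: 0.998
grasp_force: 0.0
```

```bash
python3 - <<'E'
from h import *
s=observe();print(s['ee_pos'],s['tool_rot'])
c=read_camera('wrist')
S=read_camera('scene');a=cv2.resize(c['pixels'][50:400,130:560],None,fx=1.2,fy=1.2);b=cv2.resize(S['pixels'][170:290,240:412],None,fx=3,fy=3)
b=cv2.copyMakeBorder(b[:170],0,0,0,0,0);cv2.imwrite('pics/w5.png',np.vstack([a,b])[:,:,::-1])
# tray near edge and handle
R=rect(c,.024,.42,.48,-.07,.06);p=big(msk(R,'g'));print('near edge x',np.percentile(p[:,0],1)/1000+.42,'y',np.percentile(p[:,1],[1,99])/1000-.07)
R=rect(c,.076,.40,.50,-.06,.05);g=cv2.cvtColor(R,cv2.COLOR_RGB2GRAY);q=big((g<45).astype(np.uint8));print('handle',len(q),q.min(0)/1000+[.40,-.06],q.max(0)/1000+[.40,-.06])
E
```

```text
[ 0.48258639 -0.0072124   0.16390205] [ 1.52602549e-03 -7.96825821e-03  9.99966906e-01  6.03360043e-04]
near edge x 0.459 y [-0.049  0.029]
handle 1 [ 0.439 -0.007] [ 0.439 -0.007]
```

View pics/w5.png

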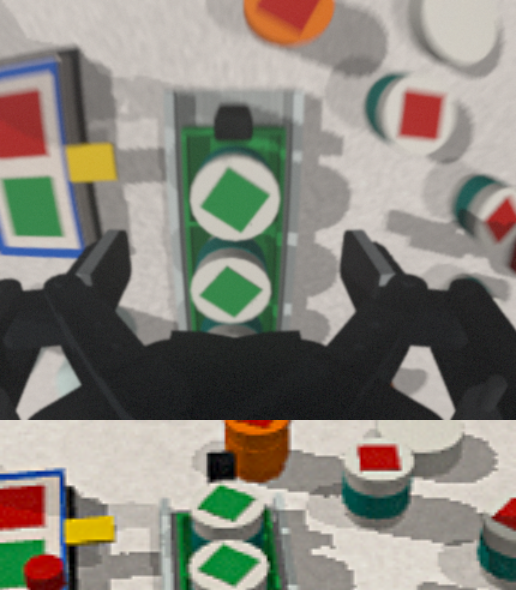

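All three green tubs are seated: G1 at (235,195) and G2 at (232,290), with G3 beyond. The handle is at (233,122). Next I'll grip the handle and slide the tray.

Call:
move_arm(increments=[[[16, -1, 0, 0], [32, -2, 20, 0], [32, -2, 50, 0], [32, -2, 85, 0], [32, -2, 110, 0], [32, -2, 120, 0], [32, -2, 120, 0], [32, -2, 120, 0]]])

```text
clock: 27.5
ee_pos: [0.4492, -0.0098, 0.0425]
tool_rot: [0.001, -0.008, 1.0, 0.0]
contact_force: [0.4, 0.4, 0.7]
grip_width: 1.001
grasp_force: 0.0
```

Call:
move_arm(increments=[[[0, 0, 0, 0], [0, 0, 0, 0], [0, 0, 0, 0], [0, 0, 0, 0], [0, 0, 0, 0], [0, 0, 0, 0], [0, 0, 0, 0], [0, 0, 0, 0]]], gripper=1, force=30)

```text
clock: 28.3
ee_pos: [0.4488, -0.01, 0.0423]
tool_rot: [0.0, -0.008, 1.0, -0.0]
contact_force: [-0.4, -1.1, 5.9]
grip_width: 0.271
grasp_force: 30.6
```

Call:
move_arm(increments=[[[-3, 0, 0, 0], [-9, 0, 0, 0], [-18, 0, 0, 0], [-28, 0, 0, 0], [-38, 0, 0, 0], [-48, 0, 0, 0], [-58, 0, 0, 0], [-68, 0, 0, 0]]])

```text
clock: 29.1
ee_pos: [0.514, -0.009, 0.0423]
tool_rot: [-0.003, -0.008, 1.0, -0.001]
contact_force: [-6.2, -1.0, 10.3]
grip_width: 0.273
grasp_force: 31.2
```

Call:
move_arm(increments=[[[-10, 0, 0, 0], [-20, 0, 0, 0], [-30, 0, 0, 0], [-40, 0, 0, 0], [-50, 0, 0, 0], [-60, 0, 0, 0], [-68, 0, 0, 0], [-72, 0, 0, 0]]])

```text
clock: 29.9
ee_pos: [0.5871, -0.0077, 0.0423]
tool_rot: [-0.002, -0.008, 1.0, -0.0]
contact_force: [-6.4, 0.3, 10.0]
grip_width: 0.276
grasp_force: 31.2
```

Call:
move_arm(increments=[[[-3, 0, 0, 0], [-6, 0, 0, 0], [-8, 0, 0, 0], [-10, 0, 0, 0], [-12, 0, 0, 0], [-14, 0, 0, 0], [-15, 0, 0, 0], [-15, 0, 0, 0]]])

```text
clock: 30.7
ee_pos: [0.6016, -0.0074, 0.0423]
tool_rot: [-0.002, -0.008, 1.0, -0.0]
contact_force: [-4.4, -0.3, 8.2]
grip_width: 0.274
grasp_force: 31.0
```

Call:
move_arm(increments=[[[-2, 0, 0, 0], [-4, 0, 0, 0], [-6, 0, 0, 0], [-8, 0, 0, 0], [-9, 0, 0, 0], [-10, 0, 0, 0], [-10, 0, 0, 0], [-10, 0, 0, 0]]])

```text
clock: 31.5
ee_pos: [0.6116, -0.0073, 0.0423]
tool_rot: [-0.002, -0.008, 1.0, -0.0]
contact_force: [-4.4, 0.9, 7.6]
grip_width: 0.278
grasp_force: 30.9
```

Call:
move_arm(increments=[[[-1, 0, 0, 0], [-2, 0, 0, 0], [-3, 0, 0, 0], [-4, 0, 0, 0], [-5, 0, 0, 0], [-6, 0, 0, 0], [-6, 0, 0, 0], [-6, 0, 0, 0]]])

```text
clock: 32.3
ee_pos: [0.6176, -0.0071, 0.0423]
tool_rot: [-0.002, -0.008, 1.0, -0.0]
contact_force: [-4.3, 0.1, 7.6]
grip_width: 0.278
grasp_force: 30.9
```

Call:
move_arm(increments=[[[-1, 0, 0, 0], [-2, 0, 0, 0], [-3, 0, 0, 0], [-4, 0, 0, 0], [-5, 0, 0, 0], [-6, 0, 0, 0], [-6, 0, 0, 0], [-6, 0, 0, 0]]])

```text
clock: 33.1
ee_pos: [0.6187, -0.0071, 0.0423]
tool_rot: [-0.007, -0.008, 1.0, -0.001]
contact_force: [-13.5, -0.9, 14.4]
grip_width: 0.279
grasp_force: 32.1
```

The tray is against the stop: it stalled after 170 mm and the force rose. Relaxing slightly, then releasing.

Call:
move_arm(increments=[[[2, 0, 0, 0], [4, 0, 0, 0], [4, 0, 0, 0], [4, 0, 0, 0], [4, 0, 0, 0], [4, 0, 0, 0], [4, 0, 0, 0], [4, 0, 0, 0]]])

```text
clock: 33.9
ee_pos: [0.6188, -0.0072, 0.0422]
tool_rot: [-0.003, -0.008, 1.0, -0.001]
contact_force: [-5.0, -0.3, 9.3]
grip_width: 0.277
grasp_force: 31.1
```

Call:
move_arm(increments=[[[0, 0, 0, 0], [0, 0, 0, 0], [0, 0, 0, 0], [0, 0, 0, 0], [0, 0, 0, 0], [0, 0, -20, 0], [0, 0, -60, 0], [0, 0, -100, 0]]], gripper=0)

```text
clock: 34.7
ee_pos: [0.621, -0.0072, 0.1421]
tool_rot: [-0.001, -0.008, 1.0, 0.0]
contact_force: [1.1, -0.0, -0.1]
grip_width: 0.996
grasp_force: 0.0
```

```bash
python3 - <<'E'
from h import *
s=observe();print(s['ee_pos'],s['tool_rot'])
c=read_camera('wrist')
for n,x,y in(('R1',.44,.1244),('R2',.5245,.2267),('R3',.6385,.2422)):
    b=(x-.035,x+.035,y-.035,y+.035);p=big(msk(rect(c,.058,*b),'r'));print(n,len(p),(p.mean(0)/1000+[b[0],b[2]]).round(4))
b=(.3,.7,.26,.42);p=big(msk(rect(c,.02,*b),'r'));print((cv2.boxPoints(cv2.minAreaRect(p))/1000+[b[0],b[2]]).round(4).tolist())
D=read_camera('side')
for k in('red','green'):
    for z,ce,st,m in [(.058,)+q for q in blobs(D,k,15)]:
        p=onz(D,*ce,z if k=='red' else .067)
        if st[4]<90 and p[1]>-.1: print(k,p[:2].round(4))
E
```

```text
[ 0.62097559 -0.00724978  0.14208528] [-1.14006844e-03 -8.19153807e-03  9.99965793e-01  1.04360996e-04]
R1 137 [0.4505 0.1314]
R2 857 [0.524  0.2313]
R3 806 [0.6401 0.2472]
[[0.3741, 0.3757], [0.381, 0.2824], [0.6134, 0.2996], [0.6065, 0.3929]]
red [0.7667 0.1616]
red [0.6399 0.2446]
red [ 0.8027 -0.0421]
red [0.5251 0.2291]
red [0.4413 0.1265]
red [0.369  0.0268]
green [ 0.8224 -0.0052]
green [ 0.7485 -0.006 ]
green [ 0.7908 -0.0802]
green [ 0.6728 -0.0045]
```

The tray is home and the green tubs are inside it. Next R3.

Call:
move_arm(increments=[[[-4, 41, 0, -0.06], [-8, 83, 0, -0.06], [-12, 125, 0, -0.06], [-16, 167, 0, -0.06], [-20, 209, 0, -0.06], [-23.5, 250, 0, -0.06], [-23.5, 250, 0, -0.06], [-23.5, 250, 40, -0.06]]])

```text
clock: 35.6
ee_pos: [0.6443, 0.2483, 0.1068]
tool_rot: [0.006, -0.04, 0.999, 0.003]
contact_force: [1.5, -0.1, 0.0]
grip_width: 1.001
grasp_force: 0.0
```

Call:
move_arm(increments=[[[0, 0, 30, 0], [0, 0, 55, 0], [0, 0, 72, 0], [0, 0, 80, 0], [0, 0, 80, 0], [0, 0, 80, 0], [0, 0, 80, 0], [0, 0, 80, 0]]])

```text
clock: 36.4
ee_pos: [0.6418, 0.2435, 0.0232]
tool_rot: [0.001, -0.038, 0.999, 0.0]
contact_force: [0.4, 0.2, -0.7]
grip_width: 1.002
grasp_force: 0.0
```

Call:
move_arm(increments=[[[0, 0, 0, 0], [0, 0, 0, 0], [0, 0, 0, 0], [0, 0, 0, 0], [0, 0, 0, 0], [0, 0, 0, 0], [0, 0, 0, 0], [0, 0, 0, 0]]], gripper=1)

```text
clock: 37.2
ee_pos: [0.6414, 0.2434, 0.0225]
tool_rot: [0.0, -0.038, 0.999, 0.0]
contact_force: [-0.8, -0.3, 5.6]
grip_width: 0.696
grasp_force: 32.9
```

Call:
move_arm(increments=[[[0, 0, -40, 0], [15, 25, -50, 0], [38, 68, -50, 0], [61.5, 111, -50, 0], [61.5, 111, -50, 0], [61.5, 111, -50, 0], [61.5, 111, -45, 0], [61.5, 111, -30, 0]]])

```text
clock: 38.0
ee_pos: [0.5735, 0.3476, 0.052]
tool_rot: [0.002, -0.037, 0.999, 0.0]
contact_force: [0.6, 0.4, -1.4]
grip_width: 0.695
grasp_force: 33.1
```

```bash
python3 - <<'E'
from h import *
s=observe();print(s['ee_pos'])
c=read_camera('wrist');save(c,'w6',(200,50,520,400),1.7)
tz=s['ee_pos'][2]-.0225+.058
x,y=s['ee_pos'][:2];b=(x-.045,x+.045,y-.045,y+.045);p=big(msk(rect(c,tz,*b),'r'));print(len(p),(p.mean(0)/1000+[b[0],b[2]]).round(4))
E
```

```text
[0.573471   0.34763899 0.05195727]
1134 [0.5707 0.3458]
```

View pics/w6.png

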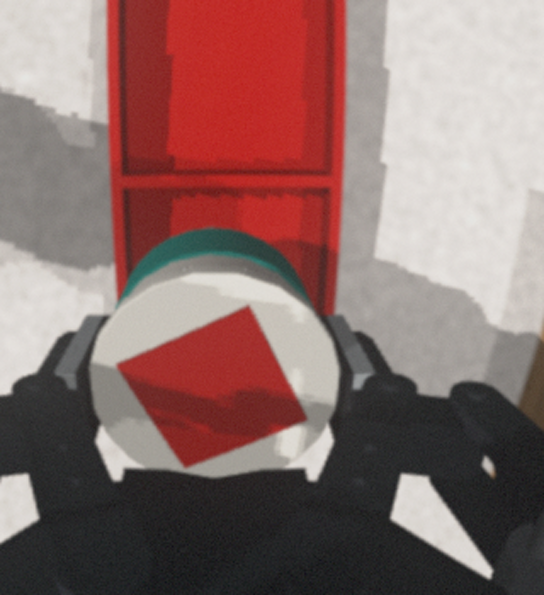

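The tub sits about 4–5 mm left of the crate axis (walls at columns 113 and 345, tub at 215), so I'll measure the crate axis from this close view.

```bash
python3 - <<'E'
from h import *
c=read_camera('wrist');b=(.38,.55,.27,.42)
m=msk(rect(c,.02,*b),'r')
for x in(.42,.44,.46,.48,.5,.52):
    r=np.where(m[int((x-b[0])*1000)])[0];print(x,r.min()/1000+b[2],r.max()/1000+b[2])
print(observe()['ee_pos'],np.array(c['extrinsics'])[:3,3])
R=rect(c,.02,.38,.6,.27,.42);cv2.imwrite('pics/r6.png',cv2.resize(R[:,:,::-1],None,fx=2,fy=2))
k=cv2.cvtColor(R,cv2.COLOR_RGB2HSV)[:,:,2].astype(int);col=k[:,60:80].mean(1);print([(i,int(v)) for i,v in enumerate(col) if 30<i<190 and i%3==0])
E
```

```text
Traceback (most recent call last):
ValueError: zero-size array to reduction operation minimum which has no identity
```

```bash
python3 - <<'E'
from h import *
c=read_camera('wrist');b=(.38,.55,.27,.42)
m=msk(rect(c,.02,*b),'r')
for x in(.43,.44,.45,.46,.47,.48,.49,.5,.51,.52):
    r=np.where(m[int((x-b[0])*1000)])[0]
    if len(r): print(x,r.min()/1000+b[2],r.max()/1000+b[2])
print(observe()['ee_pos'],np.array(c['extrinsics'])[:3,3])
# divider line between nests 2 and 3: rim pixels along the crate centre
for u,v in((200+120/1.7,50+181/1.7),(200+230/1.7,50+181/1.7),(200+335/1.7,50+181/1.7)): print('divider',wz(c,u,v,.02).round(4))
E
```

```text
0.44 0.30100000000000005 0.38
0.45 0.30200000000000005 0.381
0.46 0.30300000000000005 0.381
0.47 0.30400000000000005 0.382
0.48 0.30400000000000005 0.383
0.49 0.30500000000000005 0.384
0.5 0.306 0.384
0.51 0.307 0.385
0.52 0.307 0.386
[0.57083343 0.34668392 0.04936056] [0.50166502 0.33986023 0.19093461]
divider [0.5299 0.31  ]
divider [0.5274 0.3463]
divider [0.5244 0.3813]
```

Call:
move_arm(increments=[[[0.5, 3, 0, 0], [0.5, 4.5, 3, 0], [0.5, 4.5, 10, 0], [0.5, 4.5, 17, 0], [0.5, 4.5, 22, 0], [0.5, 4.5, 23.5, 0], [0.5, 4.5, 23.5, 0], [0.5, 4.5, 23.5, 0]]])

```text
clock: 38.95
ee_pos: [0.5706, 0.3538, 0.0284]
tool_rot: [0.0, -0.038, 0.999, 0.0]
contact_force: [0.3, 0.1, -1.2]
grip_width: 0.69
grasp_force: 33.1
```

Call:
move_arm(increments=[[[0, -1.5, 0.5, 0], [0, -1.5, 1, 0], [0, -1.5, 1, 0], [0, -1.5, 1, 0], [0, -1.5, 1, 0], [0, -1.5, 1, 0], [0, -1.5, 1, 0], [0, -1.5, 1, 0]]])

```text
clock: 39.75
ee_pos: [0.5708, 0.3519, 0.0276]
tool_rot: [0.0, -0.038, 0.999, -0.0]
contact_force: [-0.2, -1.1, 2.7]
grip_width: 0.692
grasp_force: 33.1
```

Call:
move_arm(increments=[[[0, 0, 0, 0], [0, 0, 0, 0], [0, 0, 0, 0], [0, 0, 0, 0], [0, 0, -10, 0], [0, 0, -40, 0], [0, 0, -85, 0], [0, 0, -100, 0]]], gripper=0)

```text
clock: 40.55
ee_pos: [0.5728, 0.3544, 0.1332]
tool_rot: [0.004, -0.038, 0.999, 0.003]
contact_force: [1.4, 0.3, 0.8]
grip_width: 0.998
grasp_force: 0.0
```

Call:
move_arm(increments=[[[18, -40, 0, 0], [37, -80, 0, 0], [56, -120, 0, 0], [56, -120, 15, 0], [56, -120, 45, 0], [56, -120, 75, 0], [56, -120, 98, 0], [56, -120, 105, 0]]])

```text
clock: 41.35
ee_pos: [0.5225, 0.2274, 0.0204]
tool_rot: [-0.002, -0.038, 0.999, -0.001]
contact_force: [-0.7, -0.5, 0.3]
grip_width: 0.997
grasp_force: 0.0
```

Call:
move_arm(increments=[[[0, 0, 0, 0], [0, 0, 0, 0], [0, 0, 0, 0], [0, 0, 0, 0], [0, 0, 0, 0], [0, 0, 0, 0], [0, 0, 0, 0], [0, 0, 0, 0]]])

```text
clock: 42.15
ee_pos: [0.5238, 0.2282, 0.0224]
tool_rot: [-0.0, -0.038, 0.999, 0.0]
contact_force: [-0.5, 0.6, 0.3]
grip_width: 0.997
grasp_force: 0.0
```

Call:
move_arm(increments=[[[0, 0, 0, 0], [0, 0, 0, 0], [0, 0, 0, 0], [0, 0, 0, 0], [0, 0, 0, 0], [0, 0, 0, 0], [0, 0, 0, 0], [0, 0, 0, 0]]], gripper=1)

```text
clock: 42.95
ee_pos: [0.5239, 0.2282, 0.0224]
tool_rot: [0.0, -0.038, 0.999, -0.0]
contact_force: [0.0, -1.3, 3.3]
grip_width: 0.693
grasp_force: 32.8
```

Call:
move_arm(increments=[[[0, 0, -40, 0], [6, 30, -50, 0], [15, 75, -50, 0], [23.5, 118.5, -50, 0], [23.5, 118.5, -50, 0], [23.5, 118.5, -45, 0], [23.5, 118.5, -35, 0], [23.5, 118.5, -25, 0]]])

```text
clock: 43.75
ee_pos: [0.492, 0.3422, 0.0458]
tool_rot: [-0.0, -0.037, 0.999, -0.001]
contact_force: [0.7, -1.1, -1.8]
grip_width: 0.697
grasp_force: 33.8
```

Call:
move_arm(increments=[[[0, 0, 0, 0], [0, 0, 0, 0], [0, 0, 0, 0], [0, 0, 0, 0], [0, 0, 0, 0], [0, 0, 0, 0], [0, 0, 0, 0], [0, 0, 0, 0]]])

```text
clock: 44.55
ee_pos: [0.4914, 0.3446, 0.0474]
tool_rot: [0.0, -0.038, 0.999, 0.0]
contact_force: [-0.4, 1.1, -2.4]
grip_width: 0.694
grasp_force: 33.8
```

```bash
python3 - <<'E'
from h import *
s=observe();print(s['ee_pos'])
c=read_camera('wrist');b=(.34,.46,.26,.42)
m=msk(rect(c,.02,*b),'r')
for x in(.38,.40,.42,.44):
    r=np.where(m[int((x-b[0])*1000)])[0]
    if len(r): print(x,r.min()/1000+b[2],r.max()/1000+b[2])
tz=s['ee_pos'][2]-.0225+.058
x,y=s['ee_pos'][:2];b=(x-.045,x+.045,y-.045,y+.045);p=big(msk(rect(c,tz,*b),'r'));print(len(p),(p.mean(0)/1000+[b[0],b[2]]).round(4))
E
```

```text
[0.49136575 0.34458589 0.04737981]
0.38 0.328 0.375
0.4 0.298 0.376
0.42 0.3 0.378
0.44 0.301 0.38
1134 [0.4925 0.3431]
```

Call:
move_arm(increments=[[[0, 0, 6, 0], [0, 0, 13, 0], [0, 0, 19, 0], [0, 0, 20, 0], [0, 0, 20, 0], [0, 0, 20, 0], [0, 0, 20, 0], [0, 0, 20, 0]]])

```text
clock: 45.4
ee_pos: [0.4911, 0.3443, 0.0272]
tool_rot: [-0.0, -0.038, 0.999, -0.0]
contact_force: [-2.3, -1.4, 1.9]
grip_width: 0.695
grasp_force: 34.4
```

Call:
move_arm(increments=[[[0, 0, 0, 0], [0, 0, 0, 0], [0, 0, 0, 0], [0, 0, 0, 0], [0, 0, -10, 0], [0, 0, -40, 0], [0, 0, -85, 0], [0, 0, -100, 0]]], gripper=0)

```text
clock: 46.2
ee_pos: [0.4932, 0.3468, 0.1325]
tool_rot: [0.003, -0.038, 0.999, 0.003]
contact_force: [1.4, 1.3, -0.3]
grip_width: 0.999
grasp_force: 0.0
```

Call:
move_arm(increments=[[[11, -36, 0, 0], [22, -72, 0, 0], [34, -108, 0, 0], [45, -144, 0, 0], [56, -180, 0, 0], [67.5, -214.5, 0, 0], [67.5, -214.5, 10, 0], [67.5, -214.5, 40, 0]]])

```text
clock: 47.0
ee_pos: [0.4432, 0.1254, 0.0894]
tool_rot: [0.004, -0.036, 0.999, 0.001]
contact_force: [0.5, 0.3, -0.5]
grip_width: 0.998
grasp_force: 0.0
```

```bash
python3 - <<'E'
from h import *
print(observe()['ee_pos'])
D=read_camera('side');S=read_camera('scene')
for c in(D,S):print([onz(c,*b[0],.058)[:2].round(4) for b in blobs(c,'red',15) if b[1][4]<250])
E
```

```text
[0.44318298 0.12536916 0.08941307]
[array([0.3401, 0.7587]), array([0.3979, 0.5156]), array([0.767 , 0.1589]), array([0.2178, 0.6102]), array([0.4974, 0.3518]), array([0.5318, 0.2533]), array([ 0.8027, -0.0421]), array([0.4416, 0.1266]), array([ 0.7773, -0.3044]), array([0.369 , 0.0263]), array([ 0.4322, -0.2071])]
[array([0.3638, 0.0248]), array([0.4324, 0.3463]), array([0.4381, 0.1247]), array([0.5594, 0.3544]), array([ 0.5658, -0.1521]), array([ 0.5715, -0.4059]), array([0.7633, 0.1568])]
```

R1 is unmoved. Descending and gripping.

Call:
move_arm(increments=[[[0, 0, 25, 0], [0, 0, 48, 0], [0, 0, 62, 0], [0, 0, 65, 0], [0, 0, 65, 0], [0, 0, 65, 0], [0, 0, 65, 0], [0, 0, 65, 0]]])

```text
clock: 47.9
ee_pos: [0.4409, 0.1256, 0.023]
tool_rot: [0.001, -0.038, 0.999, 0.0]
contact_force: [-0.4, -0.2, 0.5]
grip_width: 0.999
grasp_force: 0.0
```

Call:
move_arm(increments=[[[0, 0, 0, 0], [0, 0, 0, 0], [0, 0, 0, 0], [0, 0, 0, 0], [0, 0, 0, 0], [0, 0, 0, 0], [0, 0, 0, 0], [0, 0, 0, 0]]], gripper=1)

```text
clock: 48.7
ee_pos: [0.4406, 0.1255, 0.0227]
tool_rot: [0.0, -0.038, 0.999, -0.0]
contact_force: [-0.4, -0.0, 4.8]
grip_width: 0.697
grasp_force: 31.8
```

Call:
move_arm(increments=[[[0, 0, -40, 0], [1, 35, -60, 0], [3, 80, -60, 0], [5, 125, -60, 0], [7, 170, -60, 0], [9, 215, -60, 0], [9, 215, -45, 0], [9, 215, -25, 0]]])

```text
clock: 49.5
ee_pos: [0.4145, 0.3419, 0.0473]
tool_rot: [0.001, -0.04, 0.999, 0.001]
contact_force: [-0.8, -1.3, -1.5]
grip_width: 0.695
grasp_force: 33.5
```

Call:
move_arm(increments=[[[0, 0, 0, 0], [0, 0, 0, 0], [0, 0, 0, 0], [0, 0, 0, 0], [0, 0, 0, 0], [0, 0, 0, 0], [0, 0, 0, 0], [0, 0, 0, 0]]])

```text
clock: 50.3
ee_pos: [0.4151, 0.3392, 0.0474]
tool_rot: [0.0, -0.038, 0.999, 0.0]
contact_force: [0.3, -0.3, -0.9]
grip_width: 0.693
grasp_force: 33.5
```

```bash
python3 - <<'E'
from h import *
s=observe();print(s['ee_pos'])
c=read_camera('wrist');b=(.34,.40,.26,.42)
m=msk(rect(c,.02,*b),'r')
for x in(.375,.38,.385,.39):
    r=np.where(m[int((x-b[0])*1000)])[0]
    if len(r): print(x,r.min()/1000+b[2],r.max()/1000+b[2])
print('near edge',np.percentile(big(m)[:,0],1)/1000+.34)
tz=s['ee_pos'][2]-.0225+.058
x,y=s['ee_pos'][:2];b=(x-.035,x+.045,y-.045,y+.045);p=big(msk(rect(c,tz,*b),'r'));print(len(p),(p.mean(0)/1000+[b[0],b[2]]).round(4))
E
```

```text
[0.41509567 0.33924379 0.04743576]
0.375 0.353 0.372
0.38 0.3 0.375
0.385 0.297 0.375
0.39 0.297 0.376
near edge 0.37440002
1119 [0.4148 0.3377]
```

Call:
move_arm(increments=[[[-1, 0, 6, 0], [-1, 0, 13, 0], [-1, 0, 19, 0], [-1, 0, 20, 0], [-1, 0, 20, 0], [-1, 0, 20, 0], [-1, 0, 20, 0], [-1, 0, 20, 0]]])

```text
clock: 51.15
ee_pos: [0.4159, 0.3391, 0.0274]
tool_rot: [-0.0, -0.038, 0.999, -0.0]
contact_force: [-1.5, -0.4, 5.3]
grip_width: 0.694
grasp_force: 34.5
```

Call:
move_arm(increments=[[[0, 0, 0, 0], [0, 0, 0, 0], [0, 0, 0, 0], [0, 0, 0, 0], [0, 0, -10, 0], [0, 0, -50, 0], [0, 0, -100, 0], [0, -20, -145, 0]]], gripper=0)

```text
clock: 51.95
ee_pos: [0.4168, 0.3226, 0.1752]
tool_rot: [0.001, -0.04, 0.999, 0.002]
contact_force: [0.9, 0.3, 1.2]
grip_width: 1.003
grasp_force: 0.0
```

Call:
move_arm(increments=[[[-30, -30, -20, 0], [-60, -60, -40, 0], [-80, -100, -60, 0], [-100, -140, -80, 0], [-110, -180, -100, 0], [-110, -210, -110, 0], [-110, -210, -110, 0], [-110, -210, -110, 0]]])

```text
clock: 52.75
ee_pos: [0.543, 0.1179, 0.283]
tool_rot: [0.0, -0.037, 0.999, 0.0]
contact_force: [-0.6, 0.0, 0.7]
grip_width: 1.004
grasp_force: 0.0
```

```bash
python3 - <<'E'
from h import *
s=observe();print(s['ee_pos'],s['contact_force'],s['clock'])
S=read_camera('scene');D=read_camera('side')
a=cv2.resize(S['pixels'][160:300,130:500],(740,280));b=cv2.resize(D['pixels'][120:300,160:490],(740,320))
cv2.imwrite('pics/end.png',np.vstack([a,b])[:,:,::-1])
for c,h in((S,'scene'),(D,'side')):
    for k,z in(('red',.063),('green',.067),('yellow',.03)):
        print(h,k,[onz(c,*q[0],z)[:2].round(3).tolist() for q in blobs(c,k,15) if q[1][4]<300 and abs(onz(c,*q[0],z)[1])<.4])
E
```

```text
[0.54304188 0.11787413 0.28296755] [-0.56016746  0.02390508  0.69662636] 52.75
scene red [[0.371, 0.025], [0.411, 0.338], [0.488, 0.344], [0.489, -0.183], [0.565, 0.351], [0.571, -0.151], [0.767, 0.155]]
scene green [[0.561, -0.182], [0.669, -0.006], [0.685, 0.025], [0.685, -0.042]]
scene yellow [[0.483, -0.123]]
side red [[0.568, 0.353], [0.76, 0.153], [0.492, 0.344], [0.417, 0.341], [0.796, -0.047], [0.771, -0.307], [0.365, 0.022], [0.428, -0.211]]
side green [[0.822, -0.005], [0.748, -0.006], [0.791, -0.08], [0.673, -0.005], [0.612, -0.082], [0.493, -0.21]]
side yellow [[0.487, -0.119]]
```

View pics/end.png

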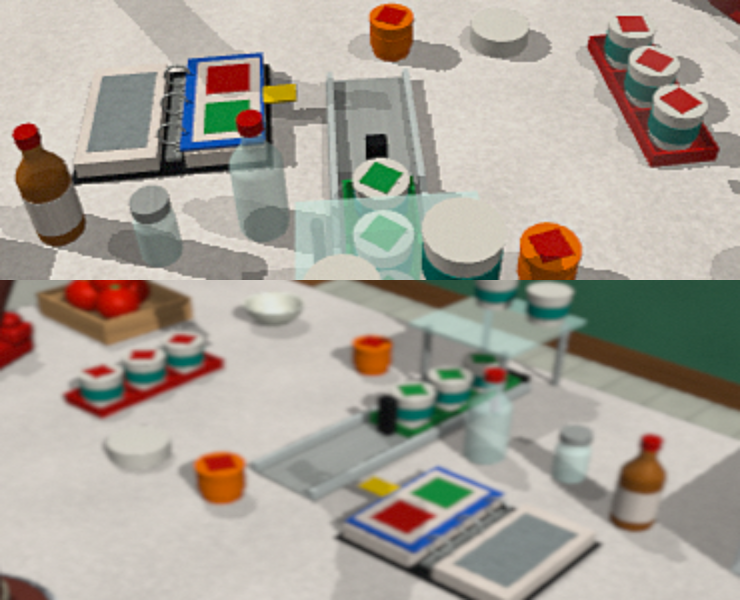

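The final view shows the leaf turned, the three green tubs in the tray against the stop, and the three red tubs seated in the crate. The bottles, shaker and lids look undisturbed.

```bash
python3 -c "
from rig import *
print(hand_in())"
```

```text
the job is handed in; nothing more can be done
None
```

I handed the job in at about 53 s: the last camera views show the leaf flat with its colour key up, three green-tagged tubs in the tray at the stop, three red-tagged tubs in the crate, and the bystanders in place; the hand-in returned no verdict.

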